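Check the hand brake of a pottery ware trolley

ROBOT

A 6-joint arm with a two-finger parallel gripper is mounted at the origin on the work surface. World frame = base frame: x ahead of the robot, y to its left, z up, the work surface at z = 0. Lengths are in m, angles in rad, forces in N, time in s.
With the tool pointing down it reaches from about 0.275 to 0.875 m from the base axis. Payload 12.5 kg.
Tool frame: the origin (TCP) lies between the finger pads, 19 mm behind the fingertips; this is the grasp point; z points along the fingers, y is the line along which they close (so a half turn about z gives the same grasp; the last joint's range is limited). The gripper opens to 85 mm and grips with 20 to 120 N. Pads are 22 mm wide; open, the fingers measure 114 mm over their backs; the gripper's body (76 mm by 85 mm) begins 54 mm behind the grasp point. The pads swing forward as they close: fully open they stand 13 mm farther back than shut.
Start: joints at [1.019, 0.351, 1.652, -0, 1.139, -0.085], TCP at [0.247, 0.491, 0.25] pointing down, gripper open.
Joint ranges: [-2.75, 2.75], [-0.79, 2.1], [0.01, 2.65], [-1.57, 4.71], [0.07, 3.14], [-2.87, 2.87]. Speed limits (rad/s): [2.22, 2.22, 2.79, 3.14, 3.14, 3.14].

INTERFACE

Orientations are given as a rotation vector (axis times angle).
In Python, from cell import get_obs, snapshot, camera_params, hand_in gives the robot as it stands. The module is installed in compiled form; this text tells all that it offers.
- The arm moves only by the tool jog_arm, never from a script. Its argument "steps" is a list of rows, each an object with "grip": the opening, from 0 (shut) to 1 (fully open); "translation": the shift along the tool's x, y, z in mm, a list of three; "yaw": the turn about the tool's z in rad. In form: [{"grip": grip, "translation": [dx, dy, dz], "yaw": yaw}, ...]. A call has 1 to 20 rows; each row is the pose to reach, as a shift and turn from the pose commanded when the call began, along the tool's axes at that moment; what a row does not reach only later rows make up. A row lasts 1/12 s, in which the tool goes at most 41.7 mm and 7.16 degrees, less where a joint would pass 70% of its speed; a pose out of reach is approached as far as the arm can. A call with a gripper value outside its range is refused whole. The fingers move at their own pace and stop on an object; "force" is the grip in N (left out, the last holds). Time passes only in rows, so rows that repeat a pose let the fingers close. It gives the time, the measured TCP pose, the force, the opening and the grip force at its end, in the units of the state.
- get_obs(): the state, without advancing time (a new reading comes with each control period).
- snapshot(name): name is "scene" or "top" or "wrist"; returns (picture, depth): 400x640x3 uint8, red, green, blue; 400x640 float32, m along the optical axis (not along the pixel's ray), 0 where there is no reading.
- camera_params(name): a dict with "intrinsics" (3x3 intrinsics, pixels), "rvec" (rotation vector, rad) and "tvec" (3), from world to camera coordinates, as OpenCV has them. Camera axes: x right, y down, z forward; pixel columns grow to the right and rows downward; lengths in m; the calibration is good to about 2 mm. A picture is of the moment at which its call begins: read the wrist's pose just before it. camera_params takes no time and is no camera call; for the wrist camera it gives the pose at the moment of the call.
- hand_in(): hands the job in; it is judged then, once.
The state is a dict: "t": time; "joint_positions": joint angles; "joint_vel": joint speeds; "joint_efforts": joint torques, N m; "position": TCP position; "orientation": TCP orientation; "contact_force": force on the tool from outside, world axes, zero at the start; "ft_torque": the same for the moment, N m; "grip_width": finger opening in m; "finger_force": force on a finger pad.
Only numpy, scipy, OpenCV 4.12 (cv2) and the standard library are available. Lean on these libraries where they do the work, as an engineer would, in place of code of your own. Each camera call takes 0.05 s, during which the arm holds its last target. There are 200 camera calls.

TASK

Check the hand brake of the ware trolley parked at the bench: with the backs of the fingers press the long brake lever on the right in towards the push bar until it stops firmly, short of the bar, keep it there for a second, let it come all the way back out, then press it in to its stop again and finish while still holding it there firmly, so that I can look at the gap. Do not take the lever between the fingers, and do not use force enough to bend it. Keep off the push bar, leave the short castor lever on the left alone, and do not lift or shift any of the pots and tools standing about.

Things in the scene. Friction and masses are not known exactly. Their poses are not given: they have to be found in the camera images.
- trolley: Two-deck ware trolley, grey steel tube and plank decks, 0.5 m wide, fixed on the floor beyond the bench (bench edge at x = 0.42). Origin: at bench-top height, straight below the middle of its push bar. x: from the bar along the trolley, away from the robot; y: left along the bar; z up. Upper deck starts at x = 110 mm, 30 mm above the origin; nothing on it is over 140 mm above the origin.
- push_bar: Level 27 mm tube along the trolley's y, 416 mm long, ends bent down, with black rubber grips 39 mm in diameter (75 to 205 mm from the middle). Fixed. Origin: middle of the bar, on its axis, 200 mm above the bench top; axes as the trolley's. The brake cylinder and black reservoir just right of the middle reach 34 mm above and 60 mm beyond the bar's axis.
- brake_lever (a joint): Brake lever angle, rad: 0 out (rest), grows as pressed to the bar. Upright pivot, 48 mm beyond (+x) and 60 mm right (-y) of the bar's middle; the lever runs outward (-y) on the bar's far side. A spring brings it back: 3 to 4 N at mid-blade when out, about 6 N just before the stop. Firm stop at 0.24, with the blade some 25 mm short of the grip.
- brake_blade: Straight aluminium blade of the long brake lever: 10 mm thick (x), 112 long (y), 17 high (z), 19 mm ball at its outer (-y) end. Origin: mid-blade centre, 200 mm above the bench top; pivot at (-40, +90, 0) mm. x: away from the bar; press the outer face (x = +5 mm) to -x, 22 mm at mid-blade. Axes are the trolley's when out. Free space: 60 mm below, 50 mm beyond the outer face.
- castor_lever (a joint): Castor steering lever angle, rad: 0 at rest, grows as pressed to the bar (to 0.25). Short round lever, 65 mm long, on the left half of the bar, far side. To be left alone.
- castor_tip (a point): Outer end of the short castor lever, at its centre, 54 mm beyond the bar's axis and 127 mm left of the bar's middle.
- mug: Bisque mug, 80 mm across, 85 mm high, handle to its +y, on the trolley's upper deck near the brake lever. Origin: centre of its underside.
- bowl: Bisque bowl, 124 mm across, 55 mm high, on the bench, left. Origin: centre of its underside.
- glaze_jar: White glaze jar with a black cap, 68 mm across, 105 mm high, on the upper deck. Origin: centre of its underside.
- kiln_prop: Tubular kiln prop, 48 mm across, 75 mm high, on the upper deck. Origin: centre of its underside.
- spanner: Steel spanner lying on the bench in front of the trolley. Origin: underside, near its middle; x along it.
- screwdriver: Screwdriver with a black handle lying on the bench. Origin: underside, near its middle; x along it.
- glaze_brush: Wooden glaze brush lying on the bench. Origin: underside, near its middle; x along it.

How it is judged:
By the outcome, as a careful person would: the job done as asked, in the order asked, and still so for the second after the job is handed in, while the arm keeps its last pose, push and grip.
It also fails if it takes over 51 s, if anything falls off the work surface, if the arm or the gripper's body presses on something with over 40 N, if the wrist force passes 120 N, or if a joint passes its speed limit or range.

## Working session

There is one attempt and no reset: what is moved stays moved. The work goes in short steps, Python scripts to look and compute and a tool call to move; the robot and the scene stay as the last step left them, time stands still between calls to the robot, and variables do not carry over. Pictures are saved under pics/ and viewed, at most 10 in all, crops included, and the job is handed in when it is done.

Besides the shell and the picture viewer there is one more tool, called after ">>>" by a JSON object that holds its "api" and its "payload", one argument or row to a line. jog_arm: Moves the arm, as the interface text tells. Its arguments: {"type":"object","properties":{"steps":{"type":"array","items":{"type":"object","properties":{"grip":{"type":"number"},"translation":{"type":"array","items":{"type":"number"}},"yaw":{"type":"number"}}}},"force":{"type":"number"}},"required":["steps"]}

```bash
mkdir -p pics; cat > h.py <<'E'
import numpy as np, cv2
from cell import *
def cam(n):
    p=camera_params(n); R=cv2.Rodrigues(np.array(p["rvec"],float))[0]
    return np.array(p["intrinsics"]),R,np.array(p["tvec"],float).ravel()
def look(n):
    c=cam(n); im,d=snapshot(n); return im,d,c
def cloud(d,c):
    K,R,t=c; v,u=np.mgrid[:d.shape[0],:d.shape[1]]
    P=np.stack([(u-K[0,2])/K[0,0]*d,(v-K[1,2])/K[1,1]*d,d],-1)
    W=(P-t)@R; W[d==0]=np.nan; return W
E
python3 - <<'E'
from h import *
o=get_obs(); print({k:np.round(v,3) for k,v in o.items()})
ims=[]
for n in("scene","top"):
    im,d,c=look(n); np.savez(n+".npz",im=im,d=d,K=c[0],R=c[1],t=c[2]); cv2.imwrite(f"pics/{n}.png",im[...,::-1])
    print(n,np.round(-c[1].T@c[2],3),np.round(c[1][2],2), np.round(c[0][0,0]))
E
```

```text
{'t': np.float64(0.0), 'joint_positions': array([ 1.019,  0.351,  1.652,  0.   ,  1.139, -0.085]), 'joint_vel': array([ 0.001, -0.002,  0.001,  0.   , -0.001, -0.002]), 'joint_efforts': array([ 1.0000e-03, -5.0611e+01, -2.9141e+01, -0.0000e+00,  5.0000e-03,
       -0.0000e+00]), 'position': array([0.247, 0.491, 0.249]), 'orientation': array([-7.270e-01, -3.056e+00,  2.000e-03]), 'contact_force': array([ 0.846, -0.212, -0.658]), 'ft_torque': array([ 0.019, -0.008, -0.003]), 'finger_force': np.float64(0.0), 'grip_width': np.float64(0.086)}
scene [1.433 0.186 0.722] [-0.83 -0.22 -0.52] 371.0
top [ 0.285 -0.052  1.625] [ 0.16  0.02 -0.99] 480.0
```

View pics/scene.png

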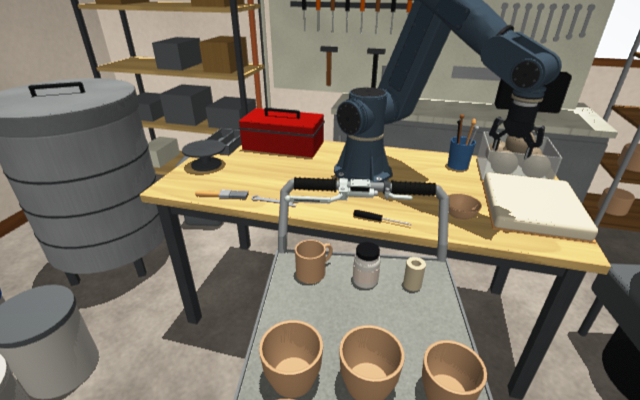

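View pics/top.png

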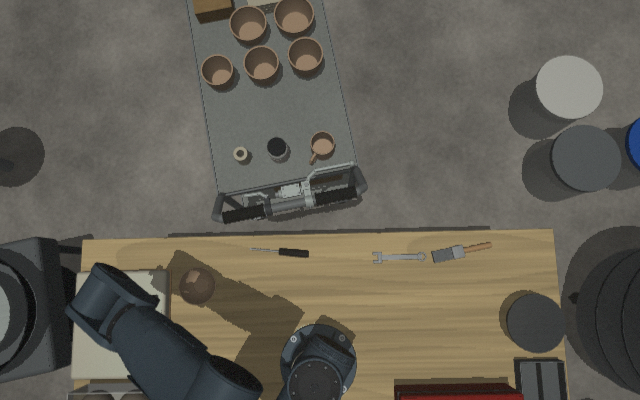

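```bash
python3 - <<'E'
from h import *
f=np.load("top.npz"); im=f["im"]; W=cloud(f["d"],(f["K"],f["R"],f["t"]))
z=W[...,2]; roi=np.zeros(z.shape,bool); roi[125:235,200:375]=1
g=im.max(-1)
for nm,a,b in(("gl",215,270),("gr",310,360)):
    m=roi&(g<45)&(z>.17)&(z<.25); m[:,:a]=0;m[:,b:]=0
    P=W[m]; mu=P.mean(0); u,s,vt=np.linalg.svd((P-mu)[:,:2],full_matrices=False)
    print(nm,m.sum(),mu.round(4),vt[0].round(3),np.ptp((P-mu)[:,:2]@vt[0]).round(3),P[:,2].max().round(3))
np.set_printoptions(linewidth=250)
print("z mm"); print((z[155:212:3,280:368:4]*1000).round())
# cam rays onto z=.2
big=cv2.resize(im[120:235,200:375],None,fx=4.5,fy=4.5,interpolation=cv2.INTER_CUBIC)
cv2.imwrite("pics/topc.png",np.clip(big.astype(float)*1.4,0,255).astype(np.uint8)[...,::-1])
E
```

```text
gl 470 [0.4654 0.2071 0.2155] [-0.182  0.983] 0.145 0.226
gr 456 [ 0.5138 -0.0678  0.2153] [-0.183  0.983] 0.121 0.228
z mm
[[ 119.  110.   55.   30.   32.   33.   25.   29.   31.   82.  106.  105.   83.   32.   28.   28.   32.   33.   30.   31. -759. -758.]
 [ 102.   80.   38.   30.   32.   28.   29.   25.  107.   52.   63.   63.   50.   31.   30.   25.   29.   27.   30.   34. -750. -758.]
 [  72.   47.   21.   27.   29.   30.   35.   25.   90.   27.   21.   34.   31.   33.   27.   32.   27.   33.  211.   27. -748. -754.]
 [  33.   29.   30.   26.   33.   30.   25.   29.   28.   32.   27.   28.   37.   34.   37.  208.  201.  211.  208.   26. -758. -758.]
 [  26.   32.   34.   32.   34.   22.   30.   36.   32.   35.   33.  204.  209.  207.  207.  201.   28.   33.   35.   67. -760. -743.]
 [  25.   26.   25.   32.   25.   31.   31.   35.   36.  208.  209.  207.   27.   27.   25.   22.   34.   40.   61.   86.   83. -745.]
 [  36.   29.   31.   30.   26.   31.   32.   28.  206.   33.   27.   26.   18.   32.   27.   18.   15. -455.    8.  114.  121. -757.]
 [  25.   29.   22.   37.   34.
[... 889 characters left out ...]
 215.  220.  203. -755.]
 [ 205.  230.  229. -466. -453. -463.  215.  220.  218.  222.  217.  218.  221.  218.  211.  213.  211.  211.  213.  208. -750. -758.]
 [-467. -454. -468.  214.  209.  212.  217.  218.  217.  228.  216.  218.  215.  214.  205.  200. -598. -585. -754. -742. -753. -753.]
 [ 208.  210.  214.  217.  216.  213.  210.  216.  219.  222.  214.  209. -761. -750. -590. -678. -762. -741. -757. -745. -746. -753.]
 [ 213.  213.  217.  214.  211.  207.  199.  204.  201. -737. -764. -750. -748. -749. -745. -749. -755. -755. -761. -751. -741. -755.]
 [ 212.  211.  205. -757. -759. -751. -773. -745. -740. -747. -739. -737. -752. -764. -747. -751. -764. -752. -748. -761. -751. -751.]]
```

View pics/topc.png

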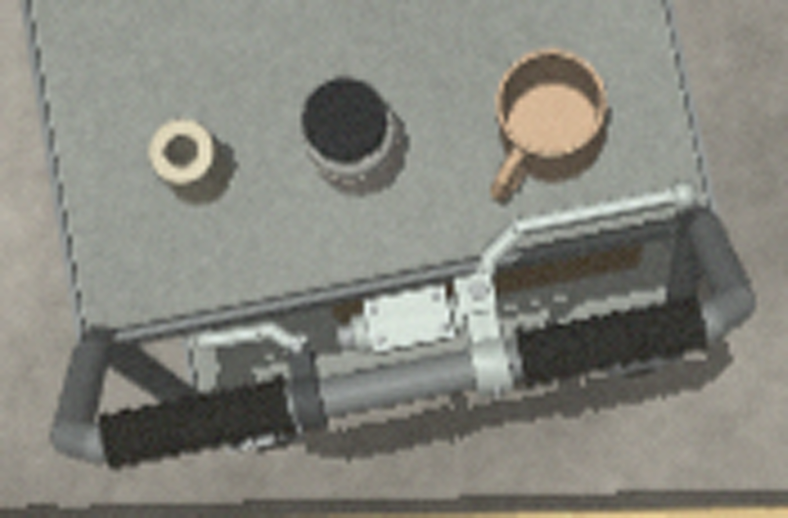

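```bash
cat >> h.py <<'E'
def goto(p,head=None):
    "shift (mm, tool axes) and yaw from current pose to world p with tool-y heading head (rad)"
    o=get_obs(); R=cv2.Rodrigues(np.array(o["orientation"],float))[0]
    dy=0 if head is None else (R.T@[np.cos(head),np.sin(head),0])
    return (R.T@(np.array(p)-o["position"])*1000).round(1), 0 if head is None else round(float(np.arctan2(-dy[0],dy[1])),3), R.round(3).tolist()
E
python3 - <<'E'
from h import *
for n in("top","scene"):
    f=np.load(n+".npz"); W=cloud(f["d"],(f["K"],f["R"],f["t"]))
    ex=np.array([.983,.183]);ey=np.array([-.183,.983])
    L=(W[...,:2]-[.604,-.061])@np.stack([ex,ey],1)
    m=(abs(L[...,0])<.03)&(abs(L[...,1])<.075)&(W[...,2]>.185)&(W[...,2]<.23)
    P=np.c_[L[m],W[m][:,2]]*1000
    print(n,m.sum())
    for lo in range(-75,75,15):
        q=P[(P[:,1]>=lo)&(P[:,1]<lo+15)]
        if len(q): print(lo+7,len(q),np.median(q,0).round(1),np.percentile(q,[5,95],0).round(0).tolist())
print(goto([.64,-.055,.33],.184))
E
```

```text
top 202
-68 13 [ -2.9 -63.3 208.6] [[-7.0, -67.0, 202.0], [4.0, -60.0, 214.0]]
-53 26 [ -1.6 -53.8 207.3] [[-9.0, -60.0, 200.0], [5.0, -46.0, 213.0]]
-38 19 [ -1.6 -37.3 206.4] [[-6.0, -43.0, 196.0], [3.0, -31.0, 212.0]]
-23 20 [ -2.9 -22.5 208.2] [[-6.0, -29.0, 200.0], [3.0, -15.0, 215.0]]
-8 19 [ -2.8  -7.7 208.2] [[-6.0, -14.0, 198.0], [3.0, -1.0, 213.0]]
7 19 [ -2.2   7.9 206.6] [[-6.0, 1.0, 201.0], [3.0, 13.0, 215.0]]
22 19 [ -1.7  22.4 207.1] [[-6.0, 16.0, 201.0], [4.0, 29.0, 215.0]]
37 20 [ -1.8  38.  207.2] [[-5.0, 31.0, 198.0], [4.0, 44.0, 212.0]]
52 21 [ -3.1  53.7 206.4] [[-8.0, 47.0, 202.0], [3.0, 59.0, 214.0]]
67 26 [-10.5  67.7 205.4] [[-20.0, 61.0, 199.0], [-3.0, 74.0, 211.0]]
scene 312
-68 14 [  6.5 -63.  203.7] [[2.0, -66.0, 195.0], [10.0, -60.0, 209.0]]
-53 36 [  6.1 -52.4 203.1] [[-1.0, -60.0, 194.0], [11.0, -46.0, 208.0]]
-38 39 [  5.6 -38.1 203. ] [[-1.0, -44.0, 193.0], [8.0, -30.0, 207.0]]
-23 29 [  6.  -22.  203.4] [[2.0, -27.0, 194.0], [9.0, -16.0, 208.0]]
-8 34 [  5.6  -8.2 202.2] [[2.0, -14.0, 194.0], [8.0, -0.0, 209.0]]
7 32 [  6.4   8.1 203.1] [[0.0, 2.0, 193.0], [9.0, 14.0, 208.0]]
22 39 [  5.9  21.8 201.9] [[-1.0, 16.0, 192.0], [8.0, 30.0, 208.0]]
37 30 [  6.7  38.  201.8] [[1.0, 32.0, 194.0], [8.0, 43.0, 208.0]]
52 34 [  6.5  51.5 202.9] [[2.0, 46.0, 195.0], [8.0, 59.0, 208.0]]
67 25 [ -2.2  67.4 202.6] [[-14.0, 62.0, 196.0], [2.0, 73.0, 206.0]]
(array([-596.3, -310.9,  -80.2]), 0.92, [[-0.893, 0.45, -0.001], [0.45, 0.893, -0.001], [0.0, -0.001, -1.0]])
```

>>> {"api": "jog_arm", "payload": {
  "steps": [
    {"grip": 0, "translation": [0, 0, -40], "yaw": 0},
    {"grip": 0, "translation": [0, 0, -80], "yaw": 0},
    {"grip": 0, "translation": [-35, -18, -80], "yaw": 0.06},
    {"grip": 0, "translation": [-70, -37, -80], "yaw": 0.12},
    {"grip": 0, "translation": [-105, -56, -80], "yaw": 0.18},
    {"grip": 0, "translation": [-140, -74, -80], "yaw": 0.24},
    {"grip": 0, "translation": [-175, -93, -80], "yaw": 0.3},
    {"grip": 0, "translation": [-210, -112, -80], "yaw": 0.36},
    {"grip": 0, "translation": [-245, -130, -80], "yaw": 0.42},
    {"grip": 0, "translation": [-280, -149, -80], "yaw": 0.48},
    {"grip": 0, "translation": [-315, -167, -80], "yaw": 0.54},
    {"grip": 0, "translation": [-350, -186, -80], "yaw": 0.6},
    {"grip": 0, "translation": [-385, -205, -80], "yaw": 0.66},
    {"grip": 0, "translation": [-420, -223, -80], "yaw": 0.72},
    {"grip": 0, "translation": [-455, -242, -80], "yaw": 0.78},
    {"grip": 0, "translation": [-490, -260, -80], "yaw": 0.84},
    {"grip": 0, "translation": [-525, -279, -80], "yaw": 0.9},
    {"grip": 0, "translation": [-560, -298, -80], "yaw": 0.92},
    {"grip": 0, "translation": [-591, -314, -80], "yaw": 0.92},
    {"grip": 0, "translation": [-591, -314, -80], "yaw": 0.92}
  ],
  "force": 20
}}

```text
t: 1.77
position: [0.6359, -0.0601, 0.3285]
orientation: [-2.013, -2.412, 0.002]
contact_force: [-0.1, -0.2, -0.9]
grip_width: -0.0001
finger_force: 0.0
```

```bash
python3 - <<'E'
from h import *
im,d,c=look("wrist"); W=cloud(d,c)
cv2.imwrite("pics/w1.png",im[...,::-1])
o=get_obs(); print(o["position"].round(4),o["grip_width"])
ex=np.array([.983,.183]);ey=np.array([-.183,.983])
L=(W[...,:2]-[.604,-.061])@np.stack([ex,ey],1)
m=(abs(L[...,0])<.03)&(abs(L[...,1])<.075)&(W[...,2]>.185)&(W[...,2]<.23)
P=np.c_[L[m],W[m][:,2]]*1000
print(m.sum())
for lo in range(-75,75,15):
    q=P[(P[:,1]>=lo)&(P[:,1]<lo+15)]
    if len(q): print(lo+7,len(q),np.median(q,0).round(1),np.percentile(q,[5,95],0).round(0).tolist())
E
```

```text
[ 0.6347 -0.0577  0.3286] 0.00033891608363040206
2090
-68 45 [ -0.7 -62.2 208.6] [[-6.0, -65.0, 206.0], [3.0, -60.0, 210.0]]
-53 206 [  0.6 -53.3 208.1] [[-7.0, -59.0, 201.0], [6.0, -46.0, 210.0]]
-38 167 [  1.4 -38.  208.3] [[-3.0, -44.0, 204.0], [6.0, -31.0, 210.0]]
-23 187 [  1.6 -22.6 208.3] [[-4.0, -29.0, 203.0], [6.0, -16.0, 210.0]]
-8 197 [  1.8  -7.5 208.3] [[-3.0, -14.0, 201.0], [6.0, -1.0, 210.0]]
7 205 [  1.8   7.5 208.4] [[-3.0, 1.0, 203.0], [6.0, 14.0, 210.0]]
22 213 [  1.9  22.8 208.4] [[-3.0, 16.0, 202.0], [6.0, 29.0, 210.0]]
37 230 [  2.3  37.3 208.4] [[-3.0, 31.0, 199.0], [6.0, 44.0, 210.0]]
52 281 [  1.1  53.7 207.4] [[-7.0, 46.0, 202.0], [6.0, 59.0, 210.0]]
67 359 [ -7.6  67.5 205.9] [[-17.0, 61.0, 202.0], [1.0, 75.0, 208.0]]
```

View pics/w1.png

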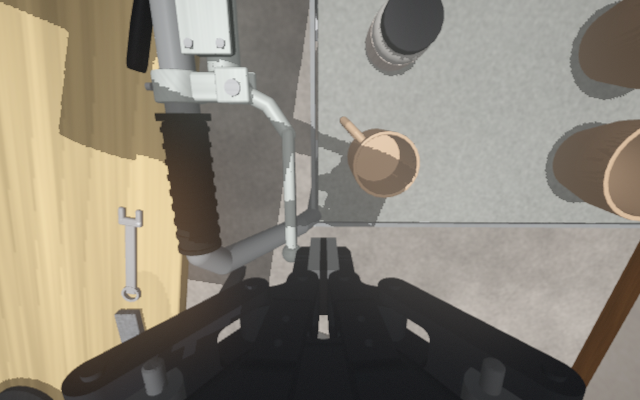

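>>> {"api": "jog_arm", "payload": {
  "steps": [
    {"grip": 0, "translation": [0, 0, 30], "yaw": 0},
    {"grip": 0, "translation": [0, 0, 60], "yaw": 0},
    {"grip": 0, "translation": [0, 0, 85], "yaw": 0},
    {"grip": 0, "translation": [0, 0, 95], "yaw": 0},
    {"grip": 0, "translation": [0, 0, 95], "yaw": 0},
    {"grip": 0, "translation": [0, 0, 95], "yaw": 0}
  ]
}}

```text
t: 2.32
position: [0.6341, -0.0548, 0.2359]
orientation: [2.007, 2.416, 0.0]
contact_force: [0.5, 0.2, 0.5]
grip_width: 0.0003
finger_force: 0.0
```

```bash
python3 - <<'E'
from h import *
ims=[]
for n in("wrist","scene"):
    im,d,c=look(n); ims.append((im,c))
s=cv2.resize(ims[1][0][140:300,240:440],(800,600)[:1]+(640,)) if 0 else cv2.resize(ims[1][0][130:240,240:400],(640,440),interpolation=cv2.INTER_CUBIC)
w=cv2.resize(ims[0][0],(256,160))
cv2.imwrite("pics/s2.png",np.vstack([s,np.hstack([w,np.zeros((160,384,3),np.uint8)])])[...,::-1])
o=get_obs(); print(o["position"].round(4),o["contact_force"].round(2)); R=cv2.Rodrigues(o["orientation"])[0]; print(R.round(3))
print(goto([.6338,-.0555,.204],.184)[:2])
E
```

```text
[ 0.6346 -0.055   0.237 ] [ 0.14  0.41 -0.6 ]
[[-0.183  0.983  0.003]
 [ 0.983  0.183 -0.   ]
 [-0.001  0.003 -1.   ]]
(array([-0.3, -1. , 33. ]), 0.0)
```

View pics/s2.png

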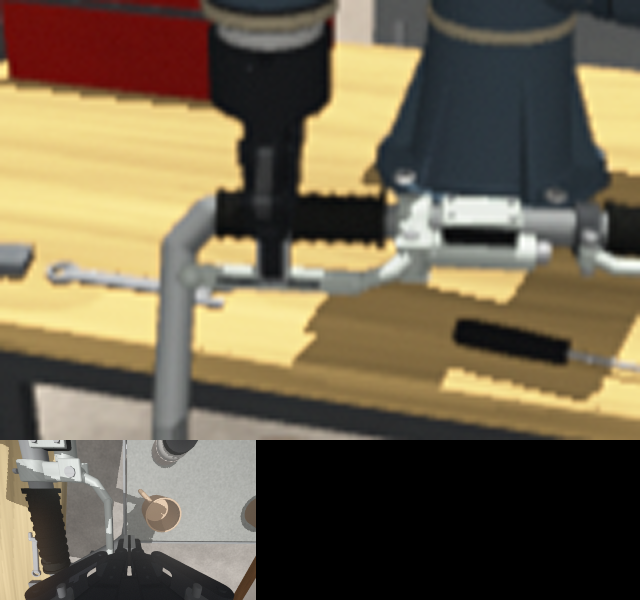

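The scene crop shows the shut fingers at (270,270), in front of mid-blade, between the ball at (195,275) and the bend at (335,280). Nothing is touching.

>>> {"api": "jog_arm", "payload": {
  "steps": [
    {"grip": 0, "translation": [0, 0, 12], "yaw": 0},
    {"grip": 0, "translation": [0, 0, 24], "yaw": 0},
    {"grip": 0, "translation": [0, 0, 33], "yaw": 0},
    {"grip": 0, "translation": [0, 0, 33], "yaw": 0},
    {"grip": 0, "translation": [0, -3, 33], "yaw": 0},
    {"grip": 0, "translation": [0, -6, 33], "yaw": 0},
    {"grip": 0, "translation": [0, -8, 33], "yaw": 0},
    {"grip": 0, "translation": [0, -8, 33], "yaw": 0},
    {"grip": 0, "translation": [0, -8, 33], "yaw": 0}
  ]
}}

```text
t: 3.17
position: [0.6261, -0.0568, 0.2025]
orientation: [2.008, 2.416, 0.001]
contact_force: [0.3, -0.0, -0.8]
grip_width: -0.0003
finger_force: 0.0
```

>>> {"api": "jog_arm", "payload": {
  "steps": [
    {"grip": 0, "translation": [0, -1, 0], "yaw": 0},
    {"grip": 0, "translation": [0, -2, 0], "yaw": 0},
    {"grip": 0, "translation": [0, -3, 0], "yaw": 0},
    {"grip": 0, "translation": [0, -4, 0], "yaw": 0},
    {"grip": 0, "translation": [0, -4, 0], "yaw": 0},
    {"grip": 0, "translation": [0, -4, 0], "yaw": 0}
  ]
}}

```text
t: 3.67
position: [0.6227, -0.0575, 0.2021]
orientation: [2.007, 2.415, 0.002]
contact_force: [5.2, -0.3, -1.8]
grip_width: -0.0
finger_force: 2.4
```

>>> {"api": "jog_arm", "payload": {
  "steps": [
    {"grip": 0, "translation": [-0.9, -1.7, 0], "yaw": 0.018},
    {"grip": 0, "translation": [-1.8, -3.4, 0], "yaw": 0.036},
    {"grip": 0, "translation": [-2.7, -5.2, 0], "yaw": 0.054},
    {"grip": 0, "translation": [-3.6, -6.9, 0], "yaw": 0.072},
    {"grip": 0, "translation": [-4.4, -8.6, 0], "yaw": 0.09},
    {"grip": 0, "translation": [-5.3, -10.4, 0], "yaw": 0.108},
    {"grip": 0, "translation": [-6.2, -12.1, 0], "yaw": 0.126},
    {"grip": 0, "translation": [-7.1, -13.8, 0], "yaw": 0.144},
    {"grip": 0, "translation": [-8, -15.5, 0], "yaw": 0.162},
    {"grip": 0, "translation": [-8.9, -17.3, 0], "yaw": 0.18},
    {"grip": 0, "translation": [-8.9, -17.3, 0], "yaw": 0.18},
    {"grip": 0, "translation": [-8.9, -17.3, 0], "yaw": 0.18},
    {"grip": 0, "translation": [-8.9, -17.3, 0], "yaw": 0.18}
  ]
}}

```text
t: 4.75
position: [0.6076, -0.0694, 0.2022]
orientation: [2.216, 2.224, 0.002]
contact_force: [6.3, -1.5, -2.1]
grip_width: 0.0001
finger_force: 3.3
```

>>> {"api": "jog_arm", "payload": {
  "steps": [
    {"grip": 0, "translation": [-0.6, -0.9, 0], "yaw": 0.01},
    {"grip": 0, "translation": [-1.2, -1.8, 0], "yaw": 0.02},
    {"grip": 0, "translation": [-1.8, -2.7, 0], "yaw": 0.03},
    {"grip": 0, "translation": [-1.8, -2.7, 0], "yaw": 0.03},
    {"grip": 0, "translation": [-1.8, -2.7, 0], "yaw": 0.03}
  ]
}}

```text
t: 5.17
position: [0.6049, -0.0711, 0.2022]
orientation: [2.249, 2.191, 0.003]
contact_force: [6.4, -0.1, -2.1]
grip_width: -0.0001
finger_force: 3.3
```

>>> {"api": "jog_arm", "payload": {
  "steps": [
    {"grip": 0, "translation": [-0.6, -1, 0], "yaw": 0.01},
    {"grip": 0, "translation": [-0.6, -2, 0], "yaw": 0.01},
    {"grip": 0, "translation": [-0.6, -2, 0], "yaw": 0.01},
    {"grip": 0, "translation": [-0.6, -2, 0], "yaw": 0.01}
  ]
}}

```text
t: 5.5
position: [0.6031, -0.072, 0.2022]
orientation: [2.259, 2.179, 0.003]
contact_force: [7.1, -2.3, -3.7]
grip_width: 0.0002
finger_force: 4.0
```

>>> {"api": "jog_arm", "payload": {
  "steps": [
    {"grip": 0, "translation": [0, -0.5, 0], "yaw": 0},
    {"grip": 0, "translation": [0, -1, 0], "yaw": 0},
    {"grip": 0, "translation": [0, -1, 0], "yaw": 0},
    {"grip": 0, "translation": [0, -1, 0], "yaw": 0}
  ]
}}

```text
t: 5.83
position: [0.6028, -0.0721, 0.2023]
orientation: [2.258, 2.178, 0.005]
contact_force: [12.7, -2.6, -5.6]
grip_width: -0.0002
finger_force: 6.2
```

>>> {"api": "jog_arm", "payload": {
  "steps": [
    {"grip": 0, "translation": [0, -0.5, 0], "yaw": 0},
    {"grip": 0, "translation": [0, -0.8, 0], "yaw": 0},
    {"grip": 0, "translation": [0, -0.8, 0], "yaw": 0},
    {"grip": 0, "translation": [0, -0.8, 0], "yaw": 0}
  ]
}}

```text
t: 6.17
position: [0.6027, -0.0721, 0.2024]
orientation: [2.257, 2.177, 0.007]
contact_force: [16.5, -3.1, -8.9]
grip_width: 0.0001
finger_force: 8.5
```

>>> {"api": "jog_arm", "payload": {
  "steps": [
    {"grip": 0, "translation": [0, 0, 0], "yaw": 0},
    {"grip": 0, "translation": [0, 0, 0], "yaw": 0},
    {"grip": 0, "translation": [0, 0, 0], "yaw": 0},
    {"grip": 0, "translation": [0, 0, 0], "yaw": 0},
    {"grip": 0, "translation": [0, 0, 0], "yaw": 0},
    {"grip": 0, "translation": [0, 0, 0], "yaw": 0},
    {"grip": 0, "translation": [0, 0, 0], "yaw": 0},
    {"grip": 0, "translation": [0, 0, 0], "yaw": 0},
    {"grip": 0, "translation": [0, 0, 0], "yaw": 0},
    {"grip": 0, "translation": [0, 0, 0], "yaw": 0},
    {"grip": 0, "translation": [0, 0, 0], "yaw": 0},
    {"grip": 0, "translation": [0, 0, 0], "yaw": 0},
    {"grip": 0, "translation": [0, 0, 0], "yaw": 0},
    {"grip": 0, "translation": [0, 0, 0], "yaw": 0},
    {"grip": 0, "translation": [0, 0, 0], "yaw": 0},
    {"grip": 0, "translation": [0, 0, 0], "yaw": 0}
  ]
}}

```text
t: 7.5
position: [0.6027, -0.0721, 0.2024]
orientation: [2.257, 2.177, 0.007]
contact_force: [18.0, -2.0, -7.8]
grip_width: 0.0001
finger_force: 8.5
```

```bash
python3 - <<'E'
from h import *
im,d,c=look("wrist"); cv2.imwrite("pics/w3.png",im[...,::-1])
o=get_obs(); print(o["t"],o["position"].round(4),o["contact_force"].round(1))
im,d,c=look("scene"); W=cloud(d,c)
np.savez("s3.npz",im=im,d=d)
ex=np.array([.983,.183]);ey=np.array([-.183,.983])
L=(W[...,:2]-[.604,-.061])@np.stack([ex,ey],1)*1000
m=(abs(L[...,0]+20)<50)&(abs(L[...,1])<75)&(W[...,2]>.185)&(W[...,2]<.215)&(im.min(-1)>110)
for lo in range(-75,75,15):
    q=L[m&(L[...,1]>=lo)&(L[...,1]<lo+15)]
    if len(q): print(lo+7,len(q),np.median(q,0).round(1))
E
```

```text
7.55 [ 0.6027 -0.0721  0.2024] [18.1 -2.1 -8.1]
-68 28 [-30.8 -67.4]
-53 29 [-28.1 -54.1]
-38 7 [-23.4 -39.6]
-23 4 [  1.2 -22.8]
-8 2 [ 6.2 -3.1]
7 20 [-12.8   7.5]
22 27 [-8.1 23.3]
37 27 [-6.2 37. ]
52 25 [-6.2 50.9]
67 20 [-13.5  69.4]
```

View pics/w3.png

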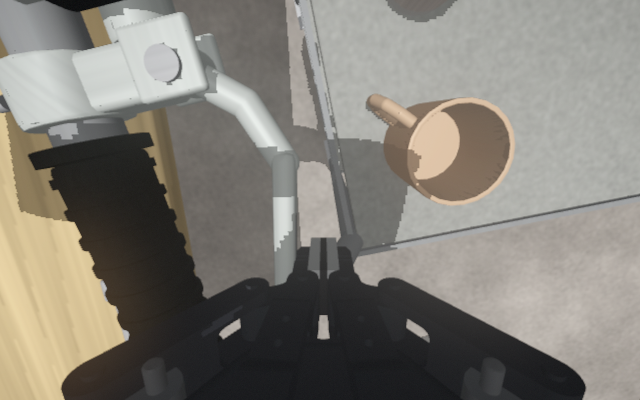

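>>> {"api": "jog_arm", "payload": {
  "steps": [
    {"grip": 0, "translation": [0, 2, 0], "yaw": 0},
    {"grip": 0, "translation": [0.6, 4, 0], "yaw": -0.01},
    {"grip": 0, "translation": [2.5, 6.5, 0], "yaw": -0.04},
    {"grip": 0, "translation": [4.6, 9, 0], "yaw": -0.07},
    {"grip": 0, "translation": [6.7, 11.5, 0], "yaw": -0.1},
    {"grip": 0, "translation": [8.8, 14, 0], "yaw": -0.13},
    {"grip": 0, "translation": [10.9, 16.5, 0], "yaw": -0.16},
    {"grip": 0, "translation": [13, 19, 0], "yaw": -0.19},
    {"grip": 0, "translation": [15, 21.5, 0], "yaw": -0.22},
    {"grip": 0, "translation": [15.5, 24, 0], "yaw": -0.22},
    {"grip": 0, "translation": [16.3, 27.5, 0], "yaw": -0.22},
    {"grip": 0, "translation": [16.3, 27.5, 0], "yaw": -0.22},
    {"grip": 0, "translation": [16.3, 27.5, 0], "yaw": -0.22},
    {"grip": 0, "translation": [16.3, 27.5, 0], "yaw": -0.22},
    {"grip": 0, "translation": [16.3, 27.5, 0], "yaw": -0.22},
    {"grip": 0, "translation": [16.3, 27.5, 0], "yaw": -0.22},
    {"grip": 0, "translation": [16.3, 27.5, 0], "yaw": -0.22},
    {"grip": 0, "translation": [16.3, 27.5, 0], "yaw": -0.22}
  ]
}}

```text
t: 9.1
position: [0.6283, -0.0564, 0.202]
orientation: [2.008, 2.416, -0.0]
contact_force: [0.4, 0.7, 0.4]
grip_width: 0.0
finger_force: 0.0
```

```bash
python3 - <<'E'
from h import *
im,d,c=look("scene"); W=cloud(d,c)
o=get_obs(); print(o["t"],o["position"].round(4),o["contact_force"].round(1),o["finger_force"])
ex=np.array([.983,.183]);ey=np.array([-.183,.983])
L=(W[...,:2]-[.604,-.061])@np.stack([ex,ey],1)*1000
m=(abs(L[...,0]+20)<50)&(abs(L[...,1])<75)&(W[...,2]>.185)&(W[...,2]<.215)&(im.min(-1)>110)
for lo in range(-75,75,15):
    q=L[m&(L[...,1]>=lo)&(L[...,1]<lo+15)]
    if len(q): print(lo+7,len(q),np.median(q,0).round(1))
E
```

```text
9.15 [ 0.6283 -0.0563  0.202 ] [ 0.2 -0.6 -0.5] 0.0
-68 21 [  1.1 -65.5]
-53 38 [  6.2 -52.6]
-38 18 [  4.8 -39. ]
-23 12 [  5.9 -24.7]
7 7 [ 5.9 13.4]
22 26 [ 5.8 21.7]
37 26 [ 6.1 37.8]
52 27 [ 5.8 51.6]
67 20 [-2.6 67.3]
```

>>> {"api": "jog_arm", "payload": {
  "steps": [
    {"grip": 0, "translation": [0, -3, 0], "yaw": 0},
    {"grip": 0, "translation": [0, -6, 0], "yaw": 0},
    {"grip": 0, "translation": [-1.2, -8.3, 0], "yaw": 0.024},
    {"grip": 0, "translation": [-2.4, -10.6, 0], "yaw": 0.048},
    {"grip": 0, "translation": [-3.6, -12.9, 0], "yaw": 0.072},
    {"grip": 0, "translation": [-4.8, -15.2, 0], "yaw": 0.096},
    {"grip": 0, "translation": [-6, -17.5, 0], "yaw": 0.12},
    {"grip": 0, "translation": [-7.1, -19.8, 0], "yaw": 0.144},
    {"grip": 0, "translation": [-8.2, -22.1, 0], "yaw": 0.168},
    {"grip": 0, "translation": [-9.2, -24, 0], "yaw": 0.19},
    {"grip": 0, "translation": [-10.1, -26, 0], "yaw": 0.21},
    {"grip": 0, "translation": [-10.3, -27.5, 0], "yaw": 0.22},
    {"grip": 0, "translation": [-10.3, -28.4, 0], "yaw": 0.22},
    {"grip": 0, "translation": [-10.2, -29.2, 0], "yaw": 0.22},
    {"grip": 0, "translation": [-10, -29.8, 0], "yaw": 0.22},
    {"grip": 0, "translation": [-9.9, -30.3, 0], "yaw": 0.22},
    {"grip": 0, "translation": [-9.9, -30.3, 0], "yaw": 0.22},
    {"grip": 0, "translation": [-9.9, -30.3, 0], "yaw": 0.22},
    {"grip": 0, "translation": [-9.9, -30.3, 0], "yaw": 0.22}
  ]
}}

```text
t: 10.73
position: [0.6027, -0.072, 0.2023]
orientation: [2.258, 2.176, 0.007]
contact_force: [18.6, -2.1, -9.8]
grip_width: 0.0001
finger_force: 8.8
```

Same pose and force as the first press, so I'll hold for over a second and check the lever angle before handing in.

>>> {"api": "jog_arm", "payload": {
  "steps": [
    {"grip": 0, "translation": [0, 0, 0], "yaw": 0},
    {"grip": 0, "translation": [0, 0, 0], "yaw": 0},
    {"grip": 0, "translation": [0, 0, 0], "yaw": 0},
    {"grip": 0, "translation": [0, 0, 0], "yaw": 0},
    {"grip": 0, "translation": [0, 0, 0], "yaw": 0},
    {"grip": 0, "translation": [0, 0, 0], "yaw": 0},
    {"grip": 0, "translation": [0, 0, 0], "yaw": 0},
    {"grip": 0, "translation": [0, 0, 0], "yaw": 0},
    {"grip": 0, "translation": [0, 0, 0], "yaw": 0},
    {"grip": 0, "translation": [0, 0, 0], "yaw": 0},
    {"grip": 0, "translation": [0, 0, 0], "yaw": 0},
    {"grip": 0, "translation": [0, 0, 0], "yaw": 0},
    {"grip": 0, "translation": [0, 0, 0], "yaw": 0},
    {"grip": 0, "translation": [0, 0, 0], "yaw": 0}
  ]
}}

```text
t: 11.9
position: [0.6027, -0.072, 0.2023]
orientation: [2.258, 2.176, 0.007]
contact_force: [17.5, -1.6, -8.9]
grip_width: -0.0002
finger_force: 8.8
```

```bash
python3 - <<'E'
from h import *
im,d,c=look("scene"); W=cloud(d,c)
o=get_obs(); print(o["t"],o["position"].round(4),o["contact_force"].round(1))
L=(W[...,:2]-[.604,-.061])@np.array([[.983,-.183],[.183,.983]])*1000
m=(abs(L[...,0]+20)<50)&(abs(L[...,1])<75)&(W[...,2]>.185)&(W[...,2]<.215)&(im.min(-1)>110)
r=[np.median(L[m&(abs(L[...,1]-y)<8)],0) for y in(-53,37)]; print(r)
s=-(r[0]-r[1])[0]/abs((r[0]-r[1])[1]); print("slope",s)
if s>.2 and o["contact_force"][0]>12: print(hand_in())
E
```

```text
11.95 [ 0.6027 -0.072   0.2023] [18.1 -1.4 -8.8]
[array([-28.28933268, -54.28507399]), array([-5.14541933, 36.9826575 ])]
slope 0.25358265161053395
the job is handed in; nothing more can be done
None
```

The brake lever was pressed to its stop and held for over a second, came fully back out, and was pressed to the stop again; I handed in at about 12 s with the fingers still holding it there at about 18 N.

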